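# Load the tube carrier and hold it square in the reading corner

## Task

Lay the loose stoppered tube flat in the empty groove of the metal tube carrier, its stopper pointing the same way as that of the tube already lying there, and let go of it. Then push the carrier, flat on the worktop and with both tubes in it, squarely into the corner of the label-reading station, its handle end away from the short fence, so that it touches both fences at once, and finish while still holding it there with a steady push of several newtons against each fence. Leave the open glass tube alone.

Things in the scene. Friction and masses are not known exactly. Their poses are not given: they have to be found in the camera images.
- station: label-reading station, fixed to the worktop: two metal fences 22 mm high and 18 mm thick that meet at a right angle. Origin: the inner corner where the two fence faces meet, on the worktop. The part belongs in the quarter x < 0, y > 0 of this frame: fence_long's face is the plane x = 0, fence_short's face is the plane y = 0. Behind fence_long (x 20 to 86 mm, y 14 to 98 mm) stands the reader's housing, 39 mm high. z is up
- fence_long: the fence along the station's y axis, face at station x = 0, from y = -14 to +114 mm; same origin and axes as the station
- fence_short: the fence along the station's x axis, face at station y = 0, from x = -124 to 0 mm; same origin and axes as the station
- carrier: machined metal tube carrier, loose, 124 (x) by 112 (y) mm, 24 mm high, 0.5 to 0.8 kg; origin at the centre of its underside, z up. Grooves along y at x = -45 mm (holds a tube) and x = +45 mm (empty). Home: axes parallel to the station's, +x face on fence_long, -y face on fence_short, so origin at station x = -62, y = +56 mm. Slides on the worktop (friction 0.5 to 0.7); the fences are rigid
- carrier_handle (a point): centre of the carrier's upright handle block: carrier x = 0, y = +32 mm, 38 mm above the underside. Dark steel, 30 mm wide (x), 14 mm thick (y), from 10 to 58 mm above the underside. The floor between the grooves is free and 6 mm high (10 mm within 5 mm of the block), so it can be gripped along y, across its thickness. Axes as the carrier's
- empty_groove (a point): middle of the empty groove's floor: carrier x = +45, y = 0 mm, 14 mm above the underside; axes as the carrier's. 22 mm wide, side walls 10 mm above its floor, stops 8 mm high at y = +-50 mm. Floor and walls are cut away for |y| < 18 mm, down to 6 mm above the underside, for the fingers. A tube laid here has its stopper towards -y, away from the handle, as the other has
- loose_tube_centre (a point): centre of the loose stoppered sample tube that lies on the worktop, 88 mm long (y), body 12 mm wide (stopper 16 mm), 13 mm high for a gripper, its centre 6.5 mm above what it lies on; grip it across its middle. Its y axis runs along the tube, away from the stopper (the stopper is at its -y end); z is up
- stopper (a point): the stopper of the loose tube, 36 mm from the tube's centre towards its -y
- loose_tube: the same loose tube; origin under its centre, on its underside; axes as for its centre
- carried_tube_centre (a point): centre of the stoppered tube that already lies in the carrier's groove at x = -45 mm, stopper towards the carrier's -y; same size and axes as the loose tube
- open_tube_centre (a point): centre of the clear glass tube, open, without stopper, 75 mm long (y), 12 mm thick, lying on the worktop; not part of the job

How it is judged (in metres and radians):
On the way, in this order (a step that is already met when the one before it is completed fails the run):
1. the loose tube lies in the empty groove, stopper away from the handle, and is let go (x of loose_tube_centre in the frame of carrier between 0.038 and 0.052 m and y of loose_tube_centre in the frame of carrier between -0.009 and 0.009 m and z of loose_tube_centre in the frame of carrier between 0.016 and 0.024 m and angle between the y axis of loose_tube_centre and the y axis of carrier, either way round below 0.15 rad and y of stopper in the frame of carrier below -0.02 m and contact force between the fingers and loose_tube below 0.05 N), for 0.2 s.
2. the carrier, both tubes in it, is pressed against both fences (x of loose_tube_centre in the frame of carrier between 0.038 and 0.052 m and y of loose_tube_centre in the frame of carrier between -0.009 and 0.009 m and z of loose_tube_centre in the frame of carrier between 0.016 and 0.024 m and angle between the y axis of loose_tube_centre and the y axis of carrier, either way round below 0.15 rad and y of stopper in the frame of carrier below -0.02 m and x of carried_tube_centre in the frame of carrier between -0.052 and -0.038 m and z of carried_tube_centre in the frame of carrier between 0.014 and 0.026 m and x of carrier in the frame of station between -0.065 and -0.059 m and y of carrier in the frame of station between 0.053 and 0.059 m and angle between the x axis of carrier and the x axis of station, either way round below 0.04 rad and angle between carrier's own z axis and vertical below 0.04 rad and height (world z) of carrier below 0.004 m and contact force between carrier and fence_long above 1 N and contact force between carrier and fence_short above 1 N and contact force between the fingers and carrier above 1 N), for 0.3 s.
At the end, for the whole second after the job is handed in: Both tubes lie in their grooves (new one within 7 mm across, 9 mm along, 0.15 rad, stopper away from the handle, fingers off it); the carrier is flat, at rest, within 3 mm and 0.04 rad of home, pressing over 1 N on each fence, with the fingers pushing on it (all of step 2 and contact force between the fingers and loose_tube below 0.05 N and linear speed of carrier below 0.01 m/s); the arm keeps its last pose, push and grip.
It fails at once if the open glass tube is moved by more than 30 mm (distance of open_tube_centre from where it was at the start of the episode above 0.03 m).
It also fails if it takes over 72 s, if anything falls off the work surface, if the arm or the gripper's body presses on something with over 40 N, if the wrist force passes 120 N, or if a joint passes its speed limit or range.

## Robot

A 6-joint arm with a two-finger parallel gripper is mounted at the origin on a cart in front of the work surface, level with it; the furniture and walls round the work are solid. World frame = base frame: x ahead of the robot, y to its left, z up, the work surface at z = 0. Lengths are in mm, angles in rad, forces in N, time in s.
With the tool pointing down it reaches from about 400 to 825 mm from the base axis. Payload 7 kg.
Tool frame: the origin (TCP) lies midway between the tips of the shut fingers; the grasp point (between the pads) lies 19 mm behind it (ctrl.grip_point_offset is the distance from the TCP to the grasp point, in mm); z points along the fingers, y is the direction in which the jaws open and shut (so a half turn about z gives the same grasp; the last joint's range is limited). The gripper opens to 88 mm and grips with 3 to 60 N. Pads are 19 mm wide; open, the fingers measure 130 mm over their backs; the gripper's body (78 mm by 193 mm) begins 47 mm behind the grasp point.
Start: joints at [1.576, 0.359, 0.012, 0, -1.224, -0.288], TCP at [188.365, 648.162, 202.761] pointing down, gripper open.
Joint ranges: [-3.07, 3.07], [-1.43, 2.12], [-1.02, 1.25], [-3.03, 1.67], [-3.05, -0], [-3.03, 3.03]. Speed limits (rad/s): [2.39, 2.39, 3.01, 3.14, 3.14, 3.14].

## Interface

Orientations are given as a rotation vector (axis times angle).
In Python, from plant import ctrl, eyes gives the robot as it stands.
- The arm moves only by the tool move_arm, never from a script. Its argument "steps" is a list of rows, each an object with "slide": the shift along the tool's x, y, z in m, a list of three; "rotation": the turn, a rotation vector about the tool's x, y, z in degrees, a list of three; "jaw": the finger opening in m, from 0 to 0.0876. In form: [{"slide": [dx, dy, dz], "rotation": [wx, wy, wz], "jaw": jaw}, ...]. A call has 1 to 8 rows; each row shifts and turns the commanded pose from where the row before left it, along the tool's axes as they then stand; what a row does not reach is not made up. A row lasts 1/10 s, in which the tool goes at most 50 mm and 8.59 degrees, less where a joint would pass 70% of its speed; a pose out of reach is approached as far as the arm can. A call with a gripper value outside its range is refused whole. The fingers move at their own pace and stop on an object; "grip_force" is the grip in N (left out, the last holds). Time passes only in rows, so rows that do not move let the fingers close. It gives the time, the measured TCP pose, the force and the opening at its end, in the units of the state.
- ctrl.observe(): the state, without advancing time (a new reading comes with each control period).
- eyes.grab_frame(name): name is "side" or "top"; returns a dict with "frame" (384x512x3 uint8, red, green, blue), "range_z" (384x512 float32, mm along the optical axis (not along the pixel's ray), 0 where there is no reading), "vfov" (degrees; the focal length in pixels is half the picture's height over the tangent of half this angle, whatever the lens; pixels are square), "cx", "cy" (the principal point, pixels), "k1" (the pictures are not rectified: a ray, as slopes to the right and down, at radius r is drawn at 1 + k1 r^2 times it, then the intrinsics apply), "R" (3x3) and "t" (3): a world point X has camera coordinates R X + t. Camera axes: x right, y down, z forward; pixel columns grow to the right and rows downward; lengths in mm; the calibration is good to about 2 mm. A picture is of the moment at which its call begins.
- ctrl.hand_in(): hands the job in, once; it reports no verdict.
The state is a dict: "time_s": time; "joint_positions": joint angles; "joint_vel": joint speeds; "joint_torque": joint torques, N m; "position": TCP position; "orientation": TCP orientation; "ft_force": force on the tool from outside, world axes, zero at the start; "torque": the same for the moment, N m; "opening": finger opening in mm.
Only numpy, scipy, OpenCV 4.12 (cv2) and the standard library are available. Lean on these libraries where they do the work, as an engineer would, in place of code of your own. Each camera call takes 0.05 s, during which the arm holds its last target. There are 200 camera calls.

## Working session

There is one attempt and no reset: what is moved stays moved. The work goes in short steps, Python scripts to look and compute and a tool call to move; the robot and the scene stay as the last step left them, time stands still between calls to the robot, and variables do not carry over. Pictures are saved under pics/ and viewed, about 8 in all and at most 12, crops included, and the job is handed in when it is done.

Besides the shell and the picture viewer there is one more tool, called after "Call:" by a JSON object that holds its "method" and its "body", one argument or row to a line. move_arm: Moves the arm, as the interface text tells. Its arguments: {"type":"object","properties":{"steps":{"type":"array","items":{"type":"object","properties":{"slide":{"type":"array","items":{"type":"number"}},"rotation":{"type":"array","items":{"type":"number"}},"jaw":{"type":"number"}}}},"grip_force":{"type":"number"}},"required":["steps"]}

```bash
mkdir -p pics
cat > h.py <<'E'
import numpy as np, cv2
from scipy.spatial.transform import Rotation as Ro
from plant import ctrl, eyes
def grab(n):
    d=eyes.grab_frame(n); d['f']=d['frame'].shape[0]/2/np.tan(np.radians(d['vfov'])/2); return d
def rays(d,uv):
    uv=np.atleast_2d(np.asarray(uv,float)); s=(uv-[d['cx'],d['cy']])/d['f']
    p=s.copy()
    for _ in range(10): p=s/(1+d['k1']*(p**2).sum(1,keepdims=True))
    return np.c_[p,np.ones(len(p))]
def plane(d,uv,z):
    R=np.array(d['R']);t=np.array(d['t']);c=-R.T@t; r=rays(d,uv)@R
    return c+r*((z-c[2])/r[:,2])[:,None]
def cloud(d):
    h,w=d['range_z'].shape; v,u=np.mgrid[:h,:w]
    P=rays(d,np.c_[u.ravel(),v.ravel()])*d['range_z'].ravel()[:,None]
    P=(P-np.array(d['t']))@np.array(d['R']); P[d['range_z'].ravel()==0]=np.nan
    return P.reshape(h,w,3)
E
python3 - <<'E'
from h import *
for n in('top','side'):
    d=grab(n); cv2.imwrite(f'pics/{n}0.png',cv2.resize(d['frame'][:,:,::-1],None,fx=1.5,fy=1.5))
    np.savez(f'/tmp/{n}0.npz',**d)
    R=np.array(d['R']);print(n,d['vfov'],d['cx'],d['cy'],d['k1'],(-R.T@np.array(d['t'])).round(),R.round(2).tolist())
s=ctrl.observe();print(s)
print(Ro.from_rotvec(s['orientation']).as_matrix().round(3), ctrl.grip_point_offset)
E
```

```text
top 55.40519837400276 257.7913930602594 191.76278223539438 0.021011642192437733 [ 357.  -75. 1002.] [[0.01, -1.0, 0.03], [-0.98, -0.02, -0.19], [0.19, -0.03, -0.98]]
side 56.706702821739434 257.25783707891367 188.2297623463322 -0.024169580944302 [367. 686. 590.] [[-0.98, -0.21, -0.02], [-0.11, 0.55, -0.83], [0.19, -0.81, -0.56]]
{'time_s': 0.1, 'joint_positions': array([ 1.57610139e+00,  3.59334027e-01,  1.11437377e-02, -3.21807673e-04,
       -1.22410639e+00, -2.88107921e-01]), 'joint_vel': array([-0.00086441, -0.00191086,  0.00297511,  0.00213101, -0.00036393,
        0.00030417]), 'joint_torque': array([-9.27743313e-04, -5.84161985e+01,  2.93753761e+01,  7.01524928e+00,
        1.02227210e-02, -4.78085121e-05]), 'position': array([188.24485327, 647.71713119, 201.8989476 ]), 'orientation': array([ 3.10870041e+00, -4.42701741e-01, -1.25611469e-04]), 'ft_force': array([ 0.03074271, -1.40581669, -1.08893425]), 'torque': array([0.03256019, 0.02199717, 0.02241729]), 'opening': 87.99959069175048}
[[ 0.96  -0.279 -0.   ]
 [-0.279 -0.96  -0.002]
 [ 0.     0.002 -1.   ]] 18.8
```

View pics/top0.png

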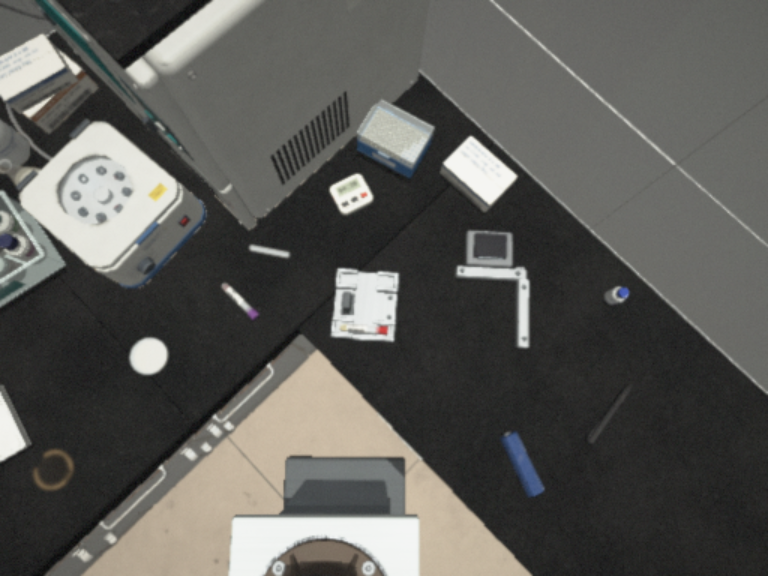

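View pics/side0.png

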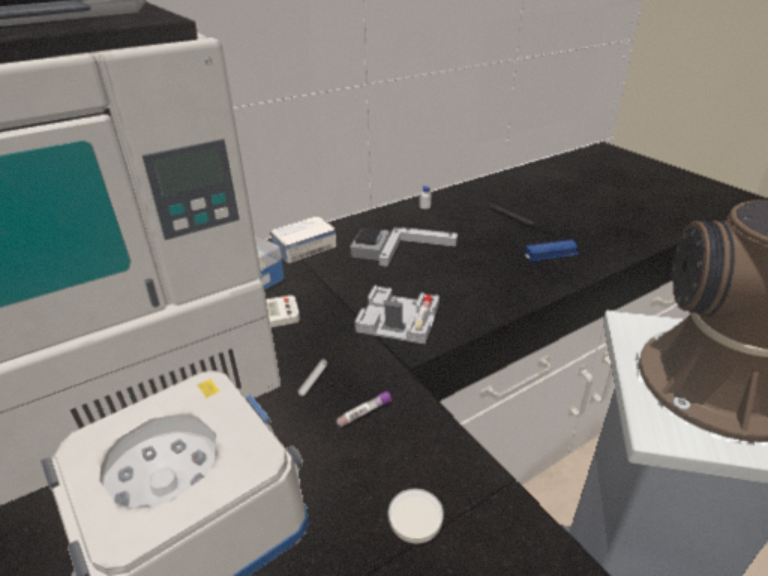

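Top view (display px, 1.5x): the carrier is at about (365,305), with the handle on its left (world +y) and the red carried stopper at (383,329). The station corner is at about (525,272): the long fence runs left from it and the short fence runs down. The loose tube runs from (225,285) to its purple stopper at (252,314). The open glass tube is at (270,251). The side view agrees.

```bash
cat > meas.py <<'E'
from h import *
def rect(P):
    (c,wh,a)=cv2.minAreaRect(P.astype(np.float32)); return np.round(c,1),np.round(wh,1),round(a,1)
def run(d,boxes,show=True):
    P=cloud(d); im=d['frame']; hsv=cv2.cvtColor(im,cv2.COLOR_RGB2HSV)
    return P,im,hsv
E
python3 - <<'E'
from meas import *
for n in('top','side'):
    d=dict(np.load(f'/tmp/{n}0.npz')); P=cloud(d); im=d['frame'];hsv=cv2.cvtColor(im,cv2.COLOR_RGB2HSV); H,S,V=[hsv[...,i].astype(int) for i in range(3)]
    X,Y,Z=P[...,0],P[...,1],P[...,2]
    print(n)
    def reg(x0,x1,y0,y1): 
        return (X>x0)&(X<x1)&(Y>y0)&(Y<y1)
    # purple, any
    m=(H>130)&(H<165)&(S>90)&(V>60)
    q=np.argwhere(m)
    if len(q): print('purple n',m.sum(),q.mean(0).round(1), P[m][:, :].mean(0).round(1), 'ray z6.5', plane(d,[q[:,::-1].mean(0)],8)[0].round(1))
    pc=P[m].mean(0)
    # loose tube blob: bright within 90mm of purple
    near=(np.hypot(X-pc[0],Y-pc[1])<95)&((V>90)|m)&(Z<30)&(Z>-10)
    nl,lab,st,ce=cv2.connectedComponentsWithStats(near.astype(np.uint8))
    for k in range(1,nl):
        if st[k,4]>40:
            uv=np.argwhere(lab==k)[:,::-1]; W=plane(d,uv,6.5)[:,:2]; print('blob',st[k,4],rect(W),'z',np.nanpercentile(Z[lab==k],[5,50,95]).round(1))
    # carrier & station via ray
    c=P[203,243] if n=='top' else P[208,265]
    print('c',c)
    for zlo,zhi in((-8,4),(4,9),(9,18),(18,30),(30,70)):
        k=(np.hypot(X-c[0],Y-c[1])<110)&(Z>zlo)&(Z<zhi)&((V>70)|(zlo>8))
        if k.sum()>5:print('carrier z',zlo,zhi,k.sum(),rect(P[k][:,:2]), np.nanmedian(Z[k]).round(1))
    red=((H<8)|(H>172))&(S>140)&(np.hypot(X-c[0],Y-c[1])<90)
    print('red',P[red].mean(0).round(1),red.sum())
d=dict(np.load('/tmp/top0.npz'));P=cloud(d)
print(P[180:184:3,300:350:8].round(0).tolist()); print(P[185:230:8,349].round(0).tolist())
E
```

```text
top
purple n 26 [209.2 168.4] [nan nan nan] ray z6.5 [495.8 142.4   8. ]
c [516.25089148 -60.15412111   4.25386928]
carrier z -8 4 320 (array([518.7, -60.2]), array([120.1, 134.6]), 86.2) 2.0
carrier z 4 9 758 (array([515.7, -61.5]), array([115.8, 124. ]), 86.2) 6.0
carrier z 9 18 349 (array([514.2, -59.3]), array([107.5, 121.2]), 86.5) 13.6
carrier z 18 30 496 (array([515.7, -59.6]), array([111.7, 124. ]), 86.4) 23.8
carrier z 30 70 85 (array([491.4, -53.4]), array([96.4, 33.2]), 47.2) 56.2
red [468.  -93.6  28.9] 19
side
purple n 48 [264.4 256.8] [496.  143.7  10.6] ray z6.5 [496.5 141.4   8. ]
blob 271 (array([523. , 167.2]), array([92. , 21.5]), 46.6) z [-2.  10.3 14.1]
c [510.22236707 -20.59676127  42.56520283]
carrier z -8 4 247 (array([523.8, -66.2]), array([129.3, 139.2]), 86.1) 2.6
carrier z 4 9 357 (array([516.9, -57.4]), array([113.5, 123.8]), 85.9) 5.2
carrier z 9 18 313 (array([516.4, -57.7]), array([113.5, 123.4]), 86.2) 12.7
carrier z 18 30 420 (array([517.1, -58.4]), array([115. , 124.7]), 86.3) 22.1
carrier z 30 70 130 (array([518.3, -25.7]), array([16.1, 29.1]), 85.5) 47.3
red [469.6 -93.3  26.9] 12
[[[585.0, -220.0, -1.0], [579.0, -238.0, 26.0], [581.0, -261.0, 22.0], [581.0, -283.0, 22.0], [582.0, -305.0, 20.0], [582.0, -327.0, 22.0], [582.0, -350.0, 21.0]], [[577.0, -220.0, -3.0], [572.0, -238.0, 21.0], [572.0, -260.0, 23.0], [572.0, -282.0, 23.0], [573.0, -305.0, 21.0], [573.0, -327.0, 23.0], [574.0, -349.0, 21.0]]]
[[568.0, -352.0, 22.0], [545.0, -350.0, 26.0], [523.0, -350.0, 22.0], [501.0, -350.0, 20.0], [479.0, -349.0, 21.0], [457.0, -346.0, 26.0]]
```

Run:
```python
from meas import *
A={}
for n in('top','side'):
    d=dict(np.load(f'/tmp/{n}0.npz')); P=cloud(d);A[n]=(d,P); hsv=cv2.cvtColor(d['frame'],cv2.COLOR_RGB2HSV); V=hsv[...,2].astype(int)
    X,Y,Z=P[...,0],P[...,1],P[...,2]
    print(n)
    for nm,(cx,cy,r) in dict(loose=(523,167,60),open=(575,130,60)).items():
        k=(np.hypot(X-cx,Y-cy)<r)&(Z>4)&(Z<25)
        nl,lab,st,ce=cv2.connectedComponentsWithStats(k.astype(np.uint8))
        for j in range(1,nl):
            if st[j,4]>40: print(nm,st[j,4],rect(P[lab==j][:,:2]),np.nanmedian(Z[lab==j]))
    # fences: tops
    k=(Z>17)&(Z<28)&(X>440)&(X<640)&(Y<-200)&(Y>-400)&(V>120)
    print('fence bbox',np.nanpercentile(P[k][:,:2],[1,99],axis=0).round(1).tolist())
    L=P[k&(Y>-325)&(X>550)][:,:2]; S=P[k&(X<550)][:,:2]
    for nm,q in(('long',L),('short',S)): 
        if len(q)>10: print(nm,len(q),rect(q))
    hi=(Z>55)&(np.hypot(X-523,Y-167)<170)
    q=P[hi]; 
    if len(q): 
        dd=np.hypot(q[:,0]-523,q[:,1]-167); i=np.argsort(dd)[:400:40]; print('high',q[i].round(0).tolist())
```

```text
top
loose 150 (array([520.9, 168.3]), array([86. , 13.3]), 46.9) 12.677339607621775
open 110 (array([615.4, 121.2]), array([73.2, 11.8]), 79.8) 10.642596584462083
fence bbox [[445.2, -356.4], [632.5, -230.3]]
long 270 (array([ 603.1, -277.9]), array([97.6, 68.7]), 86.1)
short 270 (array([ 496.6, -346.3]), array([ 18.2, 106.1]), 87.6)
high [[652.0, 156.0, 469.0], [653.0, 160.0, 464.0], [653.0, 158.0, 296.0], [653.0, 156.0, 368.0], [653.0, 153.0, 360.0], [654.0, 154.0, 333.0], [654.0, 152.0, 444.0], [654.0, 153.0, 222.0], [654.0, 151.0, 410.0], [654.0, 153.0, 163.0]]
side
loose 234 (array([521.1, 171.7]), array([87.2, 15.4]), 48.6) 10.928249028106654
open 131 (array([616. , 122.3]), array([75. , 11.2]), 80.1) 9.061572999670204
fence bbox [[447.2, -356.0], [630.9, -228.3]]
long 141 (array([ 604.4, -274.3]), array([99.6, 67.2]), 88.9)
short 105 (array([ 497.1, -345.8]), array([ 21.4, 104.2]), 88.6)
high [[654.0, 161.0, 152.0], [655.0, 160.0, 252.0], [655.0, 156.0, 405.0], [655.0, 159.0, 302.0], [655.0, 158.0, 281.0], [656.0, 158.0, 470.0], [656.0, 156.0, 181.0], [656.0, 155.0, 494.0], [656.0, 156.0, 431.0], [656.0, 155.0, 423.0]]
```

```bash
cat > to.py <<'E'
from h import *
def to(x,y,z,yaw):
    "slide in present tool axes [m], then turn about tool z [deg]"
    s=ctrl.observe();R=Ro.from_rotvec(s['orientation']).as_matrix();p=np.array(s['position'])
    y0=np.degrees(np.arctan2(R[1,0],R[0,0])); tz=(y0-yaw+180)%360-180
    print('t',round(s['time_s'],1),'pos',p.round(1),'yaw',round(y0,2),'tilt',R[:2,2].round(4),'slide',(R.T@(np.array([x,y,z])-p)/1000).round(4),'turn',round(tz,2),'F',np.round(s['ft_force'],1),'q',np.round(s['joint_positions'],2),'open',round(s['opening'],1))
E
python3 - <<'E'
from to import *
for n in('top','side'):
    P=cloud(dict(np.load(f'/tmp/{n}0.npz'))).reshape(-1,3)
    k=(P[:,0]>250)&(P[:,0]<620)&(P[:,1]>190)&(P[:,1]<560)&(P[:,2]>30); print(n,np.percentile(P[k],[1,50,99],axis=0).round(0).tolist())
to(521,169,202,-133)
E
```

```text
top [[536.0, 288.0, 31.0], [587.0, 370.0, 101.0], [619.0, 558.0, 131.0]]
side [[547.0, 307.0, 32.0], [589.0, 399.0, 112.0], [619.0, 461.0, 130.0]]
t 0.1 pos [188.2 647.7 201.9] yaw -16.21 tilt [-0.0003 -0.0015] slide [0.4532 0.3668 0.0005] turn 116.79 F [ 0.  -1.4 -1.1] q [ 1.58  0.36  0.01 -0.   -1.22 -0.29] open 88.0
```

Call:
{"method": "move_arm", "body": {
  "steps": [
    {"slide": [0.0283,0.0229,0],"jaw": 0.04},
    {"slide": [0.0283,0.0229,0],"jaw": 0.04},
    {"slide": [0.0283,0.0229,0],"jaw": 0.04},
    {"slide": [0.0283,0.0229,0],"jaw": 0.04},
    {"slide": [0.0283,0.0229,0],"jaw": 0.04},
    {"slide": [0.0283,0.0229,0],"jaw": 0.04},
    {"slide": [0.0283,0.0229,0],"jaw": 0.04},
    {"slide": [0.0283,0.0229,0],"jaw": 0.04}
  ]
}}

```text
invalid input at $.steps[0]: expected keys slide, rotation, jaw
```

Call:
{"method": "move_arm", "body": {
  "steps": [
    {"slide": [0.0283,0.0229,0],"jaw": 0.04},
    {"slide": [0.0283,0.0229,0],"jaw": 0.04},
    {"slide": [0.0283,0.0229,0],"jaw": 0.04},
    {"slide": [0.0283,0.0229,0],"jaw": 0.04},
    {"slide": [0.0283,0.0229,0],"jaw": 0.04},
    {"slide": [0.0283,0.0229,0],"jaw": 0.04},
    {"slide": [0.0283,0.0229,0],"jaw": 0.04},
    {"slide": [0.0283,0.0229,0],"jaw": 0.04}
  ]
}}

```text
invalid input at $.steps[0]: expected keys slide, rotation, jaw
```

Call:
{"method": "move_arm", "body": {
  "steps": [
    {"rotation": [0,0,8]},
    {"rotation": [0,0,8]},
    {"rotation": [0,0,8]},
    {"rotation": [0,0,8]},
    {"rotation": [0,0,8]},
    {"rotation": [0,0,8]},
    {"rotation": [0,0,8]},
    {"rotation": [0,0,8]}
  ]
}}

```text
invalid input at $.steps[0]: expected keys slide, rotation, jaw
```

Call:
{"method": "move_arm", "body": {
  "steps": [
    {"rotation": [0,0,8]},
    {"rotation": [0,0,8]},
    {"rotation": [0,0,8]},
    {"rotation": [0,0,8]},
    {"rotation": [0,0,8]},
    {"rotation": [0,0,8]},
    {"rotation": [0,0,4.8]},
    {"rotation": [0,0,0]}
  ]
}}

```text
invalid input at $.steps[0]: expected keys slide, rotation, jaw
```

Run:
```python
from to import *
to(521,169,60,-133)
```

```text
t 0.1 pos [188.2 647.7 201.9] yaw -16.21 tilt [-0.0003 -0.0015] slide [0.4531 0.3666 0.1425] turn 116.79 F [ 0.  -1.4 -1.1] q [ 1.58  0.36  0.01 -0.   -1.22 -0.29] open 88.0
```

All keys are needed in each row.

Call:
{"method": "move_arm", "body": {
  "steps": [
    {"slide": [0.0283,0.0229,0],"rotation": [0,0,0],"jaw": 0.04},
    {"slide": [0.0283,0.0229,0],"rotation": [0,0,0],"jaw": 0.04},
    {"slide": [0.0283,0.0229,0],"rotation": [0,0,0],"jaw": 0.04},
    {"slide": [0.0283,0.0229,0],"rotation": [0,0,0],"jaw": 0.04},
    {"slide": [0.0283,0.0229,0],"rotation": [0,0,0],"jaw": 0.04},
    {"slide": [0.0283,0.0229,0],"rotation": [0,0,0],"jaw": 0.04},
    {"slide": [0.0283,0.0229,0],"rotation": [0,0,0],"jaw": 0.04},
    {"slide": [0.0283,0.0229,0],"rotation": [0,0,0],"jaw": 0.04}
  ]
}}

```text
time_s: 0.9
position: [355.1, 407.6, 202.6]
orientation: [3.11, -0.442, -0.0]
ft_force: [0.8, -0.3, 0.8]
opening: 40.3
```

Call:
{"method": "move_arm", "body": {
  "steps": [
    {"slide": [0.0283,0.0229,0],"rotation": [0,0,0],"jaw": 0.04},
    {"slide": [0.0283,0.0229,0],"rotation": [0,0,0],"jaw": 0.04},
    {"slide": [0.0283,0.0229,0],"rotation": [0,0,0],"jaw": 0.04},
    {"slide": [0.0283,0.0229,0],"rotation": [0,0,0],"jaw": 0.04},
    {"slide": [0.0283,0.0229,0],"rotation": [0,0,0],"jaw": 0.04},
    {"slide": [0.0283,0.0229,0],"rotation": [0,0,0],"jaw": 0.04},
    {"slide": [0.0283,0.0229,0],"rotation": [0,0,0],"jaw": 0.04},
    {"slide": [0.0283,0.0229,0],"rotation": [0,0,0],"jaw": 0.04}
  ]
}}

```text
time_s: 1.7
position: [521.4, 168.6, 202.6]
orientation: [3.11, -0.443, -0.0]
ft_force: [0.2, 1.5, -0.2]
opening: 40.2
```

Call:
{"method": "move_arm", "body": {
  "steps": [
    {"slide": [0,0,0],"rotation": [0,0,8],"jaw": 0.04},
    {"slide": [0,0,0],"rotation": [0,0,8],"jaw": 0.04},
    {"slide": [0,0,0],"rotation": [0,0,8],"jaw": 0.04},
    {"slide": [0,0,0],"rotation": [0,0,8],"jaw": 0.04},
    {"slide": [0,0,0],"rotation": [0,0,8],"jaw": 0.04},
    {"slide": [0,0,0],"rotation": [0,0,8],"jaw": 0.04},
    {"slide": [0,0,0],"rotation": [0,0,8],"jaw": 0.04},
    {"slide": [0,0,0],"rotation": [0,0,8],"jaw": 0.04}
  ]
}}

```text
time_s: 2.5
position: [520.7, 169.8, 202.4]
orientation: [2.397, -2.03, -0.0]
ft_force: [-0.3, 0.6, -0.4]
opening: 40.1
```

Call:
{"method": "move_arm", "body": {
  "steps": [
    {"slide": [0,0,0],"rotation": [0,0,8],"jaw": 0.04},
    {"slide": [0,0,0],"rotation": [0,0,8],"jaw": 0.04},
    {"slide": [0,0,0],"rotation": [0,0,8],"jaw": 0.04},
    {"slide": [0,0,0],"rotation": [0,0,8],"jaw": 0.04},
    {"slide": [0,0,0],"rotation": [0,0,8],"jaw": 0.04},
    {"slide": [0,0,0],"rotation": [0,0,8],"jaw": 0.04},
    {"slide": [0,0,0],"rotation": [0,0,4.8],"jaw": 0.04},
    {"slide": [0,0,0],"rotation": [0,0,0],"jaw": 0.04}
  ]
}}

```text
time_s: 3.3
position: [520.7, 169.8, 202.4]
orientation: [1.251, -2.881, 0.0]
ft_force: [-1.2, -0.8, 0.6]
opening: 40.0
```

Run:
```python
from to import *
to(521,169,60,-133)
```

```text
t 3.3 pos [520.7 169.8 202.4] yaw -133.07 tilt [-0.0006 -0.0003] slide [ 0.0003 -0.0008  0.1424] turn -0.07 F [-1.2 -0.8  0.6] q [ 0.67  0.15 -0.27 -0.   -1.15 -1.42] open 40.0
```

Call:
{"method": "move_arm", "body": {
  "steps": [
    {"slide": [0.0,-0.0005,0.04],"rotation": [0,0,0],"jaw": 0.04},
    {"slide": [0,0,0.04],"rotation": [0,0,0],"jaw": 0.04},
    {"slide": [0,0,0.04],"rotation": [0,0,0],"jaw": 0.04},
    {"slide": [0,0,0.03],"rotation": [0,0,0],"jaw": 0.04},
    {"slide": [0,0,0.02],"rotation": [0,0,0],"jaw": 0.04},
    {"slide": [0,0,0.015],"rotation": [0,0,0],"jaw": 0.04},
    {"slide": [0,0,0.012],"rotation": [0,0,0],"jaw": 0.04},
    {"slide": [0,0,0.003],"rotation": [0,0,0],"jaw": 0.04}
  ]
}}

```text
time_s: 4.1
position: [520.6, 169.1, 1.4]
orientation: [1.254, -2.878, 0.001]
ft_force: [-1.2, -0.1, 0.8]
opening: 39.9
```

Call:
{"method": "move_arm", "body": {
  "grip_force": 12,
  "steps": [
    {"slide": [0,0,0],"rotation": [0,0,0],"jaw": 0.04},
    {"slide": [0,0,0],"rotation": [0,0,0],"jaw": 0.02},
    {"slide": [0,0,0],"rotation": [0,0,0],"jaw": 0.012},
    {"slide": [0,0,0],"rotation": [0,0,0],"jaw": 0.005},
    {"slide": [0,0,0],"rotation": [0,0,0],"jaw": 0.005},
    {"slide": [0,0,0],"rotation": [0,0,0],"jaw": 0.005},
    {"slide": [0,0,0],"rotation": [0,0,0],"jaw": 0.005}
  ]
}}

```text
time_s: 4.8
position: [521.3, 169.6, 2.9]
orientation: [-1.253, 2.881, 0.0]
ft_force: [0.3, 0.1, -0.0]
opening: 5.7
```

The opening of 5.7 mm is below the 12 mm tube width, so I'll look before lifting.

Run:
```python
from to import *
to(521,169,60,-133)
d=grab('side'); P=d['frame'][195:315,180:320]; cv2.imwrite('pics/s1.png',cv2.resize(P[:,:,::-1],None,fx=5,fy=5,interpolation=cv2.INTER_CUBIC))
np.savez('/tmp/s1.npz',**d)
```

```text
t 4.8 pos [521.3 169.6   2.9] yaw -133.0 tilt [0.0001 0.0001] slide [ 0.0007 -0.0002 -0.0571] turn -0.0 F [ 0.3  0.1 -0. ] q [ 0.67  0.37 -0.51 -0.   -0.7  -1.42] open 5.7
```

View pics/s1.png

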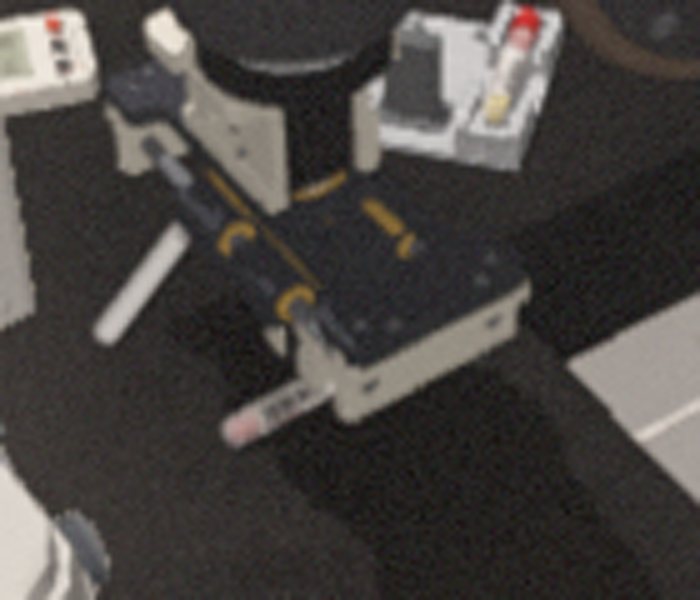

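The tube end is still at about px (228,281), where it was before, and its middle is hidden between the fingers. I'll test the grasp by closing fully.

Call:
{"method": "move_arm", "body": {
  "grip_force": 12,
  "steps": [
    {"slide": [0,0,0],"rotation": [0,0,0],"jaw": 0.0},
    {"slide": [0,0,0],"rotation": [0,0,0],"jaw": 0.0},
    {"slide": [0,0,0],"rotation": [0,0,0],"jaw": 0.0},
    {"slide": [0,0,0],"rotation": [0,0,0],"jaw": 0.0}
  ]
}}

```text
time_s: 5.25
position: [521.3, 169.6, 2.7]
orientation: [1.253, -2.881, 0.0]
ft_force: [0.6, 0.6, -0.7]
opening: 0.7
```

Closed to 0.7 mm, so the grasp is empty. I'll lift clear and measure the tube again.

Call:
{"method": "move_arm", "body": {
  "steps": [
    {"slide": [0,0,-0.03],"rotation": [0,0,0],"jaw": 0.0},
    {"slide": [0,0,-0.04],"rotation": [0,0,0],"jaw": 0.0},
    {"slide": [0,0,-0.04],"rotation": [0,0,0],"jaw": 0.02},
    {"slide": [0,0,-0.04],"rotation": [0,0,0],"jaw": 0.04},
    {"slide": [0,0,0],"rotation": [0,0,0],"jaw": 0.04}
  ]
}}

```text
time_s: 5.75
position: [524.4, 171.3, 158.8]
orientation: [-1.25, 2.871, 0.001]
ft_force: [0.9, -0.0, -1.1]
opening: 18.9
```

Run:
```python
from to import *
from meas import rect
to(521,169,60,-133)
for n in('side','top'):
    d=grab(n); np.savez(f'/tmp/{n}2.npz',**d); P=cloud(d); X,Y,Z=[P[...,i] for i in range(3)]
    hsv=cv2.cvtColor(d['frame'],cv2.COLOR_RGB2HSV); H,S,V=[hsv[...,i].astype(int) for i in range(3)]
    k=(np.hypot(X-521,Y-169)<75)&(Z>4)&(Z<25)
    nl,lab,st,ce=cv2.connectedComponentsWithStats(k.astype(np.uint8))
    for j in range(1,nl):
        if st[j,4]>20: print(n,st[j,4],rect(P[lab==j][:,:2]),np.nanmedian(Z[lab==j]))
    m=(H>130)&(H<165)&(S>90)&(V>60)&(np.hypot(X-521,Y-169)<90); print('purple',m.sum(),P[m].mean(0))
    if n=='side':
        f=np.hypot(X-521,Y-169)<40; f&=(Z>100); q=P[f]; print('lowest gripper',q[np.argsort(q[:,2])[:200:25]].round(0).tolist() if len(q) else None)
    c=d['frame'][195:315,180:320] if n=='side' else d['frame'][130:250,110:250]
    cv2.imwrite(f'pics/{n}2.png',cv2.resize(c[:,:,::-1],None,fx=5,fy=5,interpolation=cv2.INTER_CUBIC))
```

```text
t 5.8 pos [524.4 171.3 158.8] yaw -132.94 tilt [0.0087 0.0048] slide [0.0049 0.0013 0.0988] turn 0.06 F [ 0.9 -0.  -1.1] q [ 0.67  0.18 -0.33  0.   -1.04 -1.42] open 18.9
side 237 (array([521.7, 171.2]), array([88.3, 15.8]), 44.7) 10.850197908543526
purple 40 [495.01565713 146.16152879  11.77464676]
lowest gripper [[538.0, 169.0, 180.0], [539.0, 171.0, 186.0], [535.0, 171.0, 189.0], [502.0, 186.0, 191.0], [548.0, 165.0, 195.0], [521.0, 190.0, 198.0], [535.0, 168.0, 201.0], [531.0, 166.0, 204.0]]
top 153 (array([521.4, 168.7]), array([87.8, 13.2]), 46.8) 12.444329406188771
purple 17 [493.32738822 139.45549036  13.63702731]
```

View pics/side2.png

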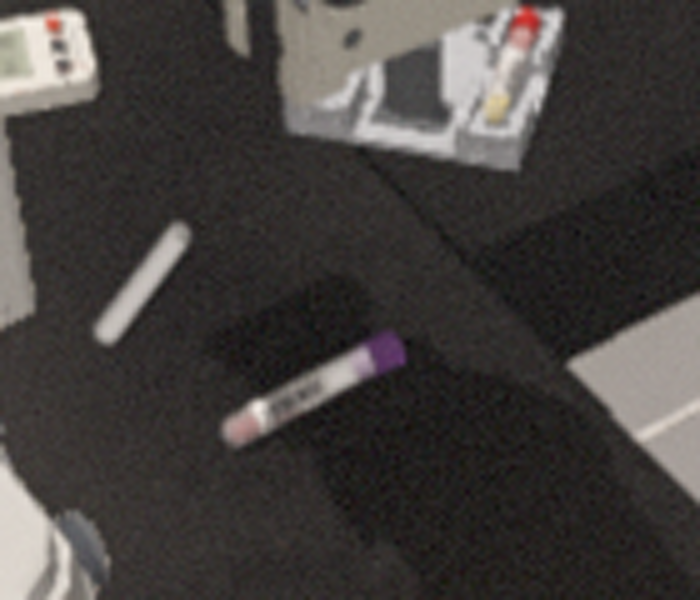

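The tube has not moved (stopper at crop (385,352), end at (238,430)), so the fingers closed above it or beside it. I'll find the real fingertips in the depth image.

Run:
```python
from to import *
to(521,169,60,-133)
d=grab('side'); P=cloud(d).reshape(-1,3)
s=ctrl.observe();R=Ro.from_rotvec(s['orientation']).as_matrix()
Q=(P-s['position'])@R
k=(np.hypot(Q[:,0],Q[:,1])<110)&(Q[:,2]>-75)&(Q[:,2]<60)
q=Q[k]
for z0 in range(-75,60,10):
    m=(q[:,2]>=z0)&(q[:,2]<z0+10)
    if m.sum(): print(z0,m.sum(),'x',np.percentile(q[m,0],[2,50,98]).round(0),'y',np.percentile(q[m,1],[2,25,50,75,98]).round(0))
R_=np.array(d['R']);c=R_@s['position']+d['t'];print('tcp px',d['f']*c[0]/c[2]+d['cx'],d['f']*c[1]/c[2]+d['cy'])
cv2.imwrite('pics/s3.png',cv2.resize(d['frame'][60:240,140:380,::-1],None,fx=3,fy=3,interpolation=cv2.INTER_CUBIC))
```

```text
t 5.8 pos [521.6 170.  153.8] yaw -133.01 tilt [0.0018 0.0018] slide [ 0.0014 -0.0002  0.0938] turn -0.01 F [ 0.  -0.6 -0.9] q [ 0.67  0.19 -0.34 -0.   -1.04 -1.42] open 26.9
-75 20 x [-14. -13. -12.] y [18. 24. 29. 32. 34.]
-65 25 x [-13. -12. -11.] y [16. 21. 25. 31. 33.]
-55 44 x [-13. -12.  -9.] y [-27. -20.  13.  26.  31.]
-45 86 x [-13. -11.   3.] y [-27. -15. -13.  26.  30.]
-35 86 x [-13.  -6.   9.] y [-26. -13.  22.  29.  30.]
-25 4 x [-10.  -4.  -0.] y [-18. -16. -14. -13. -13.]
tcp px 240.14740100697722 220.38229899281563
```

View pics/s3.png

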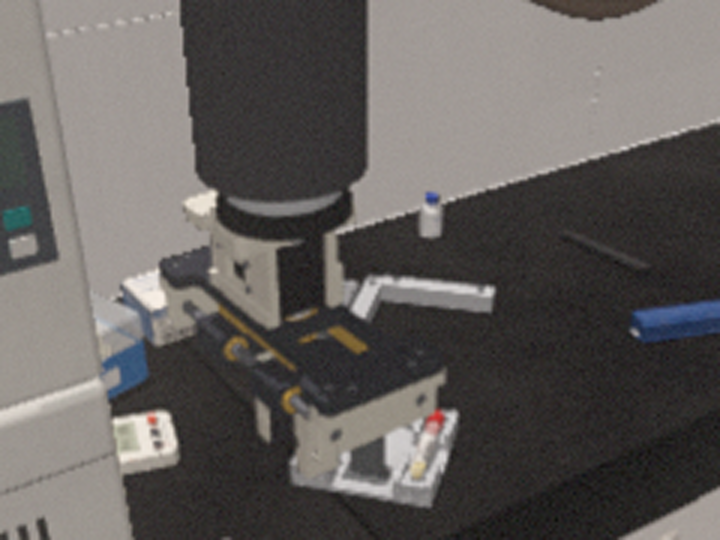

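The fingertips end about 25 mm short of the reported TCP, so the first closing was at about 28 mm height. I'll reopen and go lower, checking force.

Call:
{"method": "move_arm", "body": {
  "steps": [
    {"slide": [0,0,0.04],"rotation": [0,0,0],"jaw": 0.04},
    {"slide": [0,0,0.04],"rotation": [0,0,0],"jaw": 0.04},
    {"slide": [0,0,0.04],"rotation": [0,0,0],"jaw": 0.04},
    {"slide": [0,0,0.03],"rotation": [0,0,0],"jaw": 0.04},
    {"slide": [0,0,0.018],"rotation": [0,0,0],"jaw": 0.04},
    {"slide": [0,0,0],"rotation": [0,0,0],"jaw": 0.04},
    {"slide": [0,0,0],"rotation": [0,0,0],"jaw": 0.04}
  ]
}}

```text
time_s: 6.6
position: [520.7, 169.1, -16.1]
orientation: [1.252, -2.879, 0.001]
ft_force: [1.0, -0.0, -0.1]
opening: 39.8
```

Run:
```python
from to import *
to(521,169,-22,-133)
s=ctrl.observe();R=Ro.from_rotvec(s['orientation']).as_matrix()
d=grab('side'); P=cloud(d).reshape(-1,3);Q=(P-s['position'])@R
k=(np.hypot(Q[:,0],Q[:,1])<50)&(abs(Q[:,1])>16)&(P[:,2]>5)
q=Q[k]; P=P[k]
for z0 in range(-60,20,5):
    m=(q[:,2]>=z0)&(q[:,2]<z0+5)
    if m.sum(): print(z0,m.sum(),'x',np.percentile(q[m,0],[2,50,98]).round(0),'y',np.percentile(q[m,1],[2,25,50,75,98]).round(0),P[m,2].mean().round(1))
```

```text
t 6.6 pos [520.7 169.1 -16.1] yaw -133.0 tilt [-0.0019 -0.0017] slide [-0.0002 -0.0003  0.0059] turn 0.0 F [ 1.  -0.  -0.1] q [ 0.67  0.4  -0.52  0.   -0.66 -1.42] open 39.8
-60 3 x [-13. -12. -11.] y [-34.  -5.  28.  30.  33.] 39.3
-55 7 x [-13. -12. -12.] y [-34. -32. -28.  28.  32.] 36.7
-50 8 x [-13. -12. -11.] y [-30. -28.  22.  27.  34.] 31.2
-45 11 x [-13. -12. -11.] y [-34.  -4.  27.  31.  35.] 26.2
-40 9 x [-13. -12. -11.] y [-33.  21.  27.  32.  35.] 20.7
-35 8 x [-13. -12. -11.] y [-33. -29. -22.  28.  33.] 15.9
-30 8 x [-12. -12. -11.] y [-34. -27. -24.  27.  34.] 11.9
-25 1 x [-10. -10. -10.] y [-21. -21. -21. -21. -21.] 8.5
```

Tips are at about 9 mm with no contact. Descending 6.5 mm more and closing.

Call:
{"method": "move_arm", "body": {
  "grip_force": 12,
  "steps": [
    {"slide": [0,0,0.0035],"rotation": [0,0,0],"jaw": 0.04},
    {"slide": [0,0,0.003],"rotation": [0,0,0],"jaw": 0.04},
    {"slide": [0,0,0],"rotation": [0,0,0],"jaw": 0.03},
    {"slide": [0,0,0],"rotation": [0,0,0],"jaw": 0.02},
    {"slide": [0,0,0],"rotation": [0,0,0],"jaw": 0.005},
    {"slide": [0,0,0],"rotation": [0,0,0],"jaw": 0.005},
    {"slide": [0,0,0],"rotation": [0,0,0],"jaw": 0.005},
    {"slide": [0,0,0],"rotation": [0,0,0],"jaw": 0.005}
  ]
}}

```text
time_s: 7.45
position: [521.4, 169.7, -21.6]
orientation: [-1.253, 2.881, 0.0]
ft_force: [-0.8, -0.3, 1.3]
opening: 11.8
```

Call:
{"method": "move_arm", "body": {
  "grip_force": 15,
  "steps": [
    {"slide": [0,0,-0.02],"rotation": [0,0,0],"jaw": 0.005},
    {"slide": [0,0,-0.03],"rotation": [0,0,0],"jaw": 0.005},
    {"slide": [0,0,-0.03],"rotation": [0,0,0],"jaw": 0.005},
    {"slide": [0,0,-0.02],"rotation": [0,0,0],"jaw": 0.005},
    {"slide": [0,0,0],"rotation": [0,0,0],"jaw": 0.005},
    {"slide": [0,0,0],"rotation": [0,0,0],"jaw": 0.005}
  ]
}}

```text
time_s: 8.05
position: [521.3, 169.7, 78.5]
orientation: [-1.252, 2.88, 0.001]
ft_force: [-1.3, -0.4, -1.6]
opening: 11.5
```

Run:
```python
from to import *
to(561.2,-61.9,70,-93.7)
```

```text
t 8.1 pos [521.3 169.7  78.5] yaw -133.02 tilt [0.0006 0.0008] slide [ 0.1421 -0.1872  0.0083] turn -39.32 F [-1.3 -0.4 -1.6] q [ 0.67  0.27 -0.43 -0.   -0.87 -1.42] open 11.5
```

Call:
{"method": "move_arm", "body": {
  "steps": [
    {"slide": [0.0178,-0.0234,0],"rotation": [0,0,0],"jaw": 0.005},
    {"slide": [0.0178,-0.0234,0],"rotation": [0,0,0],"jaw": 0.005},
    {"slide": [0.0178,-0.0234,0],"rotation": [0,0,0],"jaw": 0.005},
    {"slide": [0.0178,-0.0234,0],"rotation": [0,0,0],"jaw": 0.005},
    {"slide": [0.0178,-0.0234,0],"rotation": [0,0,0],"jaw": 0.005},
    {"slide": [0.0178,-0.0234,0],"rotation": [0,0,0],"jaw": 0.005},
    {"slide": [0.0178,-0.0234,0],"rotation": [0,0,0],"jaw": 0.005},
    {"slide": [0.0175,-0.0234,0],"rotation": [0,0,0],"jaw": 0.005}
  ]
}}

```text
time_s: 8.85
position: [560.5, -63.3, 76.8]
orientation: [1.251, -2.879, -0.001]
ft_force: [0.8, 1.6, 0.1]
opening: 11.6
```

Call:
{"method": "move_arm", "body": {
  "steps": [
    {"slide": [0,0,0],"rotation": [0,0,-8],"jaw": 0.005},
    {"slide": [0,0,0],"rotation": [0,0,-8],"jaw": 0.005},
    {"slide": [0,0,0],"rotation": [0,0,-8],"jaw": 0.005},
    {"slide": [0,0,0],"rotation": [0,0,-8],"jaw": 0.005},
    {"slide": [0,0,0],"rotation": [0,0,-7.3],"jaw": 0.005},
    {"slide": [0,0,0],"rotation": [0,0,0],"jaw": 0.005},
    {"slide": [0,0,0],"rotation": [0,0,0],"jaw": 0.005}
  ]
}}

```text
time_s: 9.55
position: [560.7, -62.1, 77.3]
orientation: [2.143, -2.295, -0.002]
ft_force: [-0.7, -0.4, 0.3]
opening: 11.6
```

Run:
```python
from to import *
from meas import rect
to(561.2,-61.9,-7,-93.7)
for n in('side','top'):
    d=grab(n); np.savez(f'/tmp/{n}3.npz',**d); P=cloud(d); X,Y,Z=[P[...,i] for i in range(3)]
    hsv=cv2.cvtColor(d['frame'],cv2.COLOR_RGB2HSV); H,S,V=[hsv[...,i].astype(int) for i in range(3)]
    m=(H>130)&(H<165)&(S>90)&(V>60)&(Z>60)&(Z<130); print(n,'purple',m.sum(),np.nanmean(P[m],0))
    k=(np.hypot(X-561,Y+62)<60)&(Z>90)&(Z<118)&(abs(X-561)<20)
    nl,lab,st,ce=cv2.connectedComponentsWithStats(k.astype(np.uint8))
    for j in range(1,nl):
        if st[j,4]>8: print(n,st[j,4],rect(P[lab==j][:,:2]),np.nanpercentile(Z[lab==j],[5,50,95]))
```

```text
t 9.6 pos [560.7 -62.1  77.3] yaw -93.93 tilt [-0.0017 -0.0003] slide [-0.0002 -0.0007  0.0843] turn -0.23 F [-0.7 -0.4  0.3] q [ 0.24  0.29 -0.4  -0.   -0.88 -0.31] open 11.6
side purple 0 [nan nan nan]
side 139 (array([563. , -45.3]), array([50.9, 38.3]), 56.0) [102.28309386 109.81396605 116.72992057]
top purple 3 [ 556.58345683 -102.92519629  117.25356217]<stdin>:7: RuntimeWarning: Mean of empty slice
```

Call:
{"method": "move_arm", "body": {
  "steps": [
    {"slide": [0,-0.0006,0.03],"rotation": [0,0,0],"jaw": 0.005},
    {"slide": [0,0,0.02],"rotation": [0,0,0],"jaw": 0.005},
    {"slide": [0,0,0.01],"rotation": [0,0,0],"jaw": 0.005},
    {"slide": [0,0,0.008],"rotation": [0,0,0],"jaw": 0.005},
    {"slide": [0,0,0.006],"rotation": [0,0,0],"jaw": 0.005},
    {"slide": [0,0,0.004],"rotation": [0,0,0],"jaw": 0.005},
    {"slide": [0,0,0],"rotation": [0,0,0],"jaw": 0.005}
  ]
}}

```text
time_s: 10.35
position: [561.9, -62.0, 0.2]
orientation: [2.148, -2.292, -0.0]
ft_force: [-0.6, 1.1, 0.7]
opening: 11.7
```

Run:
```python
from to import *
to(561.2,-61.9,-7,-93.7)
d=grab('top'); cv2.imwrite('pics/t4.png',cv2.resize(d['frame'][150:250,190:310,::-1],None,fx=6,fy=6,interpolation=cv2.INTER_CUBIC))
```

```text
t 10.3 pos [ 5.619e+02 -6.200e+01  2.000e-01] yaw -93.71 tilt [-0. -0.] slide [-0.0001  0.0007  0.0072] turn -0.01 F [-0.6  1.1  0.7] q [ 0.24  0.39 -0.47  0.   -0.71 -0.3 ] open 11.7
```

View pics/t4.png

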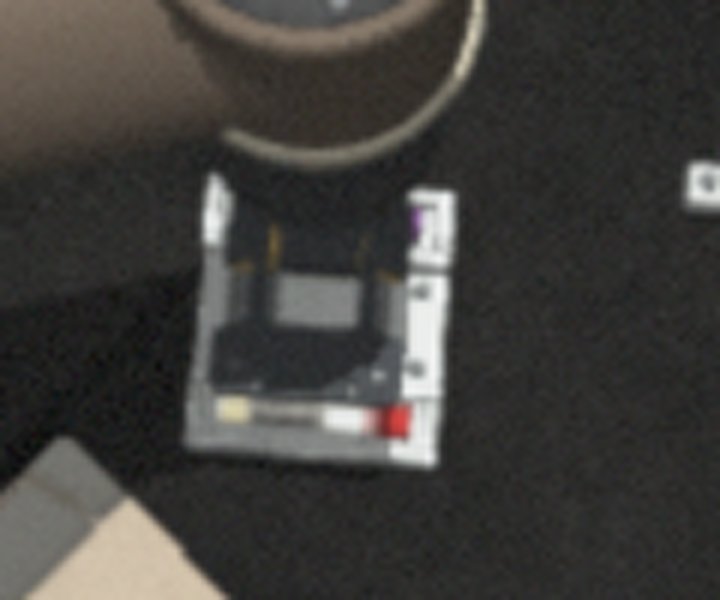

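The purple stopper shows at crop (417,222), inside the upper groove's right-hand end and pointing the same way as the red one at (393,420). Lowering the last 7 mm.

Call:
{"method": "move_arm", "body": {
  "steps": [
    {"slide": [0,0.0005,0.003],"rotation": [0,0,0],"jaw": 0.005},
    {"slide": [0,0,0.002],"rotation": [0,0,0],"jaw": 0.005},
    {"slide": [0,0,0.002],"rotation": [0,0,0],"jaw": 0.005},
    {"slide": [0,0,0],"rotation": [0,0,0],"jaw": 0.005},
    {"slide": [0,0,0],"rotation": [0,0,0],"jaw": 0.005}
  ]
}}

```text
time_s: 10.9
position: [561.4, -62.0, -6.7]
orientation: [2.149, -2.292, -0.0]
ft_force: [-0.5, -0.6, -0.3]
opening: 11.9
```

Call:
{"method": "move_arm", "body": {
  "steps": [
    {"slide": [0,0,0],"rotation": [0,0,0],"jaw": 0.016},
    {"slide": [0,0,0],"rotation": [0,0,0],"jaw": 0.022},
    {"slide": [0,0,0],"rotation": [0,0,0],"jaw": 0.03},
    {"slide": [0,0,0],"rotation": [0,0,0],"jaw": 0.03},
    {"slide": [0,0,-0.01],"rotation": [0,0,0],"jaw": 0.03},
    {"slide": [0,0,-0.03],"rotation": [0,0,0],"jaw": 0.03},
    {"slide": [0,0,-0.04],"rotation": [0,0,0],"jaw": 0.03},
    {"slide": [0,0,-0.04],"rotation": [0,0,0],"jaw": 0.04}
  ]
}}

```text
time_s: 11.7
position: [561.0, -62.1, 115.1]
orientation: [2.148, -2.292, -0.0]
ft_force: [1.3, -0.4, -0.2]
opening: 33.5
```

```bash
cat > car.py <<'E'
from meas import *
def carrier(d,c0,purple=True):
    P=cloud(d); X,Y,Z=[P[...,i] for i in range(3)]
    hsv=cv2.cvtColor(d['frame'],cv2.COLOR_RGB2HSV); H,S,V=[hsv[...,i].astype(int) for i in range(3)]
    near=np.hypot(X-c0[0],Y-c0[1])<100
    for zl,zh in((9,18),(18,28)):
        k=near&(Z>zl)&(Z<zh)&(V>50); 
        if k.sum()>20: print(' body',zl,k.sum(),rect(P[k][:,:2]))
    k=near&(Z>40)&(Z<62)&(V<110); print(' handle',k.sum(),rect(P[k][:,:2]) if k.sum()>8 else '')
    m=(H>130)&(H<165)&(S>80)&(V>50)&near; print(' purple',m.sum(),P[m].mean(0).round(1) if m.sum() else '')
    m=((H<8)|(H>172))&(S>140)&near; print(' red',m.sum(),P[m].mean(0).round(1) if m.sum() else '')
E
python3 - <<'E'
from to import *
from car import *
to(518.4,-27,60,180)
for n in('side','top'):
    d=grab(n); print(n); carrier(d,(516,-59)); np.savez(f'/tmp/{n}5.npz',**d)
    if n=='side': cv2.imwrite('pics/s5.png',cv2.resize(d['frame'][130:270,190:350,::-1],None,fx=4,fy=4,interpolation=cv2.INTER_CUBIC))
E
```

```text
t 11.7 pos [561.  -62.1 115.1] yaw -93.7 tilt [-0.0006 -0.0003] slide [-0.0323  0.0447  0.0552] turn 86.3 F [ 1.3 -0.4 -0.2] q [ 0.24  0.25 -0.35  0.   -0.96 -0.3 ] open 33.5
side
 body 9 256 (array([517.1, -56.1]), array([109.3, 124.5]), 86.2)
 body 18 516 (array([517. , -58.7]), array([113.6, 124.5]), 86.1)
 handle 90 (array([518.7, -25.9]), array([15.1, 28.9]), 85.0)
 purple 8 [557.3 -97.2  27.1]
 red 13 [470.2 -97.3  24.6]
top
 body 9 154 (array([512.2, -59.8]), array([107.6, 118.5]), 87.6)
 body 18 350 (array([514.9, -59.6]), array([111.6, 122.2]), 86.2)
 handle 0 
 purple 0 
 red 16 [467.7 -94.   28.7]
```

View pics/s5.png

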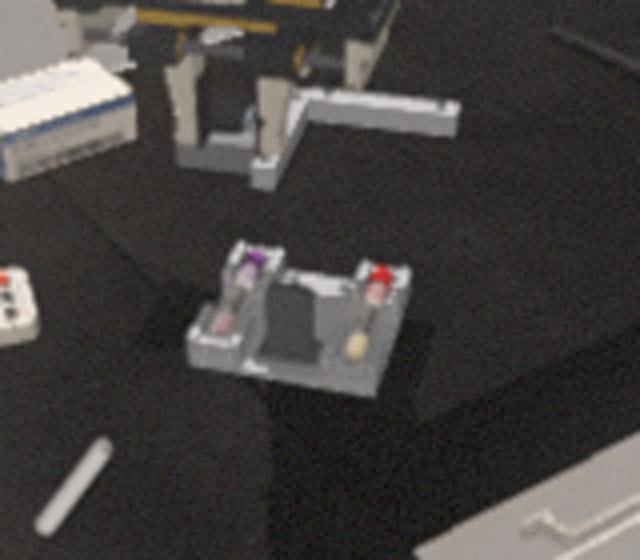

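The purple-stoppered tube lies in the groove (stopper at crop (252,262), end at (222,322)), parallel to the red one. Now I'll fit the station faces.

Run:
```python
from meas import *
for n in('top','side'):
    P=cloud(dict(np.load(f'/tmp/{n}0.npz'))).reshape(-1,3)
    q=P[(P[:,2]>10)&(P[:,2]<30)&(P[:,0]>430)&(P[:,0]<600)&(P[:,1]<-215)&(P[:,1]>-370)]
    def edge(ax,sgn,lo,hi,sel):
        w=q[sel]; out=[]
        for a in np.arange(lo,hi,6):
            b=w[(w[:,1-ax]>=a)&(w[:,1-ax]<a+6)][:,ax]
            if len(b)>1: out.append((a+3, b.min() if sgn<0 else b.max(), b.max() if sgn<0 else b.min()))
        o=np.array(out); f=np.polyfit(o[:,0],o[:,1],1); r=abs(o[:,1]-np.polyval(f,o[:,0])); o=o[r<2.5]
        f=np.polyfit(o[:,0],o[:,1],1); print(n,ax,len(o),'slope deg',np.degrees(np.arctan(f[0])).round(2),'at mid',np.polyval(f,(lo+hi)/2).round(1),'width',np.median(abs(o[:,2]-o[:,1])).round(1)); 
    edge(0,-1,-325,-230,q[:,0]>540)      # long face x at y=-277
    edge(1,1,452,555,q[:,1]<-325)        # short face y at x=503
```

```text
top 0 16 slope deg 2.45 at mid 569.5 width 29.2
top 1 18 slope deg -2.19 at mid -337.7 width 17.3
side 0 14 slope deg 1.52 at mid 571.2 width 26.4
side 1 16 slope deg -1.74 at mid -336.0 width 17.0
```

Call:
{"method": "move_arm", "body": {
  "steps": [
    {"slide": [-0.011,0.015,0],"rotation": [0,0,0],"jaw": 0.045},
    {"slide": [-0.011,0.015,0],"rotation": [0,0,0],"jaw": 0.045},
    {"slide": [-0.0103,0.0142,0],"rotation": [0,0,0],"jaw": 0.045},
    {"slide": [0,0,0],"rotation": [0,0,-8],"jaw": 0.045},
    {"slide": [0,0,0],"rotation": [0,0,-8],"jaw": 0.045},
    {"slide": [0,0,0],"rotation": [0,0,-8],"jaw": 0.045},
    {"slide": [0,0,0],"rotation": [0,0,-8],"jaw": 0.045},
    {"slide": [0,0,0],"rotation": [0,0,-8],"jaw": 0.045}
  ]
}}

```text
time_s: 12.6
position: [519.3, -26.9, 113.7]
orientation: [-2.807, 1.411, -0.0]
ft_force: [0.8, 0.3, 0.5]
opening: 45.0
```

Call:
{"method": "move_arm", "body": {
  "steps": [
    {"slide": [0,0,0],"rotation": [0,0,-8],"jaw": 0.045},
    {"slide": [0,0,0],"rotation": [0,0,-8],"jaw": 0.045},
    {"slide": [0,0,0],"rotation": [0,0,-8],"jaw": 0.045},
    {"slide": [0,0,0],"rotation": [0,0,-8],"jaw": 0.045},
    {"slide": [0,0,0],"rotation": [0,0,-8],"jaw": 0.045},
    {"slide": [0,0,0],"rotation": [0,0,-8],"jaw": 0.045},
    {"slide": [0,0,0],"rotation": [0,0,-2],"jaw": 0.045},
    {"slide": [0,0,0],"rotation": [0,0,0],"jaw": 0.045}
  ]
}}

```text
time_s: 13.4
position: [519.3, -26.9, 113.7]
orientation: [-3.14, 0.101, -0.001]
ft_force: [-0.1, 0.2, 1.4]
opening: 45.2
```

Run:
```python
from to import *
to(518.5,-26.5,-9,-3.8)
```

```text
t 13.4 pos [519.3 -26.9 113.7] yaw -3.68 tilt [0.0004 0.0001] slide [-0.0009 -0.0003  0.1227] turn 0.12 F [-0.1  0.2  1.4] q [ 0.33  0.18 -0.45  0.   -0.94  1.18] open 45.2
```

Call:
{"method": "move_arm", "body": {
  "steps": [
    {"slide": [-0.0005,0,0.04],"rotation": [0,0,0],"jaw": 0.045},
    {"slide": [0,0,0.03],"rotation": [0,0,0],"jaw": 0.045},
    {"slide": [0,0,0.02],"rotation": [0,0,0],"jaw": 0.045},
    {"slide": [0,0,0.015],"rotation": [0,0,0],"jaw": 0.045},
    {"slide": [0,0,0.01],"rotation": [0,0,0],"jaw": 0.045},
    {"slide": [0,0,0.006],"rotation": [0,0,0],"jaw": 0.045},
    {"slide": [0,0,0],"rotation": [0,0,0],"jaw": 0.045},
    {"slide": [0,0,0],"rotation": [0,0,0],"jaw": 0.045}
  ]
}}

```text
time_s: 14.2
position: [519.4, -26.7, -7.1]
orientation: [-3.14, 0.102, -0.001]
ft_force: [0.6, 0.5, 0.5]
opening: 45.0
```

Call:
{"method": "move_arm", "body": {
  "grip_force": 40,
  "steps": [
    {"slide": [0,0,0],"rotation": [0,0,0],"jaw": 0.03},
    {"slide": [0,0,0],"rotation": [0,0,0],"jaw": 0.02},
    {"slide": [0,0,0],"rotation": [0,0,0],"jaw": 0.008},
    {"slide": [0,0,0],"rotation": [0,0,0],"jaw": 0.008},
    {"slide": [0,0,0],"rotation": [0,0,0],"jaw": 0.008},
    {"slide": [0,0,0],"rotation": [0,0,0],"jaw": 0.008},
    {"slide": [0,0,0],"rotation": [0,0,0],"jaw": 0.008}
  ]
}}

```text
time_s: 14.9
position: [518.8, -27.1, -7.5]
orientation: [3.14, -0.101, -0.0]
ft_force: [-1.2, -2.6, 5.0]
opening: 13.6
```

Run:
```python
from to import *
to(501,-240,-7,-2)
```

```text
t 14.9 pos [518.8 -27.1  -7.5] yaw -3.7 tilt [-0.     -0.0002] slide [-0.004   0.2136 -0.0005] turn -1.7 F [-1.2 -2.6  5. ] q [ 0.33  0.35 -0.58  0.   -0.65  1.18] open 13.6
```

Call:
{"method": "move_arm", "body": {
  "steps": [
    {"slide": [-0.004,0.001,0],"rotation": [0,0,0],"jaw": 0.008},
    {"slide": [-0.006,0.004,0],"rotation": [0,0,-0.8],"jaw": 0.008},
    {"slide": [0,0.008,0],"rotation": [0,0,-0.9],"jaw": 0.008},
    {"slide": [0,0.012,0],"rotation": [0,0,0],"jaw": 0.008},
    {"slide": [0,0.015,0],"rotation": [0,0,0],"jaw": 0.008},
    {"slide": [0,0.015,0],"rotation": [0,0,0],"jaw": 0.008},
    {"slide": [0,0.015,0],"rotation": [0,0,0],"jaw": 0.008},
    {"slide": [0,0.015,0],"rotation": [0,0,0],"jaw": 0.008}
  ]
}}

```text
time_s: 15.7
position: [505.2, -111.0, -7.7]
orientation: [-3.14, 0.055, -0.0]
ft_force: [0.5, 6.1, 3.7]
opening: 13.6
```

Call:
{"method": "move_arm", "body": {
  "steps": [
    {"slide": [0,0.015,0],"rotation": [0,0,0],"jaw": 0.008},
    {"slide": [0,0.015,0],"rotation": [0,0,0],"jaw": 0.008},
    {"slide": [0,0.015,0],"rotation": [0,0,0],"jaw": 0.008},
    {"slide": [0,0.014,0],"rotation": [0,0,0],"jaw": 0.008},
    {"slide": [0,0.012,0],"rotation": [0,0,0],"jaw": 0.008},
    {"slide": [0,0.008,0],"rotation": [0,0,0],"jaw": 0.008},
    {"slide": [0,0.004,0],"rotation": [0,0,0],"jaw": 0.008},
    {"slide": [0,0,0],"rotation": [0,0,0],"jaw": 0.008}
  ]
}}

```text
time_s: 16.5
position: [502.0, -194.3, -7.7]
orientation: [-3.141, 0.056, 0.001]
ft_force: [0.4, -0.5, 3.4]
opening: 14.0
```

Run:
```python
from to import *
from car import *
to(501,-240,-7,-2)
d=grab('side'); carrier(d,(500,-240)); np.savez(f'/tmp/side6.npz',**d)
cv2.imwrite('pics/s6.png',cv2.resize(d['frame'][110:230,200:340,::-1],None,fx=5,fy=5,interpolation=cv2.INTER_CUBIC))
```

```text
t 16.5 pos [ 502.  -194.3   -7.7] yaw -2.03 tilt [-0.0007  0.0001] slide [ 0.0006  0.0457 -0.0007] turn -0.03 F [ 0.4 -0.5  3.4] q [-0.01  0.37 -0.54 -0.   -0.66  1.54] open 14.0
 body 9 169 (array([ 504.3, -230.6]), array([159.4, 169. ]), 24.2)
 body 18 295 (array([ 519.3, -225.4]), array([117.8, 161.1]), 87.6)
 handle 0 
 purple 0 
 red 7 [ 454.2 -260.4   27.7]
```

View pics/s6.png

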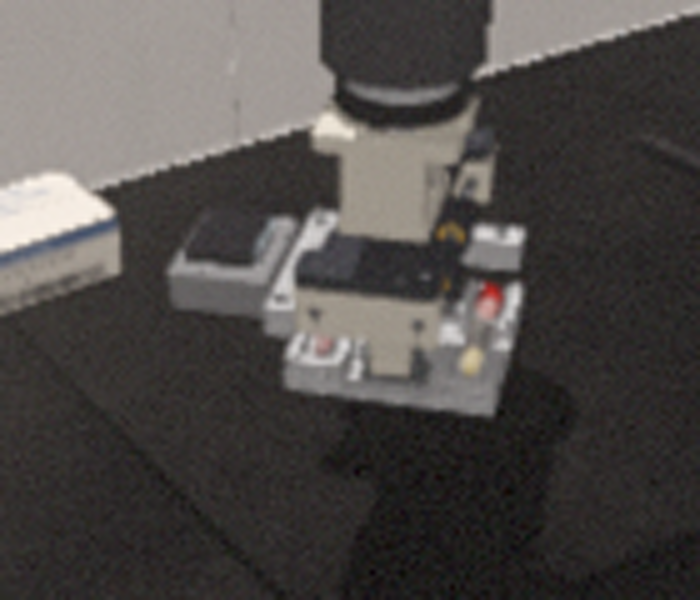

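The carrier is flat with both tubes in it (the loose tube's end shows at crop (323,345)), and the +x side runs clear along the long fence. Continuing to the short fence, then feeling for contact.

Call:
{"method": "move_arm", "body": {
  "steps": [
    {"slide": [0,0.006,0],"rotation": [0,0,0],"jaw": 0.008},
    {"slide": [0,0.012,0],"rotation": [0,0,0],"jaw": 0.008},
    {"slide": [0,0.012,0],"rotation": [0,0,0],"jaw": 0.008},
    {"slide": [0,0.01,0],"rotation": [0,0,0],"jaw": 0.008},
    {"slide": [0,0.006,0],"rotation": [0,0,0],"jaw": 0.008},
    {"slide": [0,0.003,0],"rotation": [0,0,0],"jaw": 0.008},
    {"slide": [0,0,0],"rotation": [0,0,0],"jaw": 0.008}
  ]
}}

```text
time_s: 17.25
position: [500.8, -242.9, -7.7]
orientation: [-3.141, 0.055, 0.001]
ft_force: [0.5, 1.4, 4.2]
opening: 14.3
```

Call:
{"method": "move_arm", "body": {
  "steps": [
    {"slide": [0,0.0015,0],"rotation": [0,0,0],"jaw": 0.008},
    {"slide": [0,0.0015,0],"rotation": [0,0,0],"jaw": 0.008},
    {"slide": [0,0,0],"rotation": [0,0,0],"jaw": 0.008}
  ]
}}

```text
time_s: 17.55
position: [500.7, -245.4, -7.7]
orientation: [-3.141, 0.055, 0.001]
ft_force: [1.6, 4.9, 5.5]
opening: 13.6
```

Call:
{"method": "move_arm", "body": {
  "steps": [
    {"slide": [0,0.001,0],"rotation": [0,0,0],"jaw": 0.008},
    {"slide": [0,0.001,0],"rotation": [0,0,0],"jaw": 0.008},
    {"slide": [0,0.001,0],"rotation": [0,0,0],"jaw": 0.008},
    {"slide": [0,0,0],"rotation": [0,0,0],"jaw": 0.008}
  ]
}}

```text
time_s: 17.95
position: [500.6, -248.3, -7.7]
orientation: [-3.141, 0.055, 0.0]
ft_force: [1.3, 6.0, 4.4]
opening: 13.7
```

Call:
{"method": "move_arm", "body": {
  "steps": [
    {"slide": [0.0015,0,0],"rotation": [0,0,0],"jaw": 0.008},
    {"slide": [0.002,0,0],"rotation": [0,0,0],"jaw": 0.008},
    {"slide": [0.0015,0,0],"rotation": [0,0,0],"jaw": 0.008},
    {"slide": [0,0,0],"rotation": [0,0,0],"jaw": 0.008}
  ]
}}

```text
time_s: 18.35
position: [501.3, -248.5, -7.8]
orientation: [-3.14, 0.056, 0.011]
ft_force: [-12.1, 5.9, 17.9]
opening: 13.9
```

X contact (-12 N) came about 8 mm earlier than predicted. I'll look before pushing on.

Run:
```python
from to import *
from car import *
to(509,-249,-7,-2)
d=grab('side'); np.savez(f'/tmp/side7.npz',**d); t=grab('top'); np.savez('/tmp/top7.npz',**t)
a=cv2.resize(d['frame'][110:210,200:330,::-1],None,fx=4,fy=4,interpolation=cv2.INTER_CUBIC)
b=cv2.resize(t['frame'][150:250,280:360,::-1],None,fx=3.4,fy=4,interpolation=cv2.INTER_CUBIC)
cv2.imwrite('pics/s7.png',np.hstack([a,b]))
```

```text
t 18.4 pos [ 501.3 -248.5   -7.8] yaw -2.04 tilt [-0.0068  0.0012] slide [ 0.0077  0.0002 -0.0008] turn -0.04 F [-12.1   5.9  17.9] q [-0.11  0.4  -0.48 -0.   -0.69  1.65] open 13.9
```

View pics/s7.png

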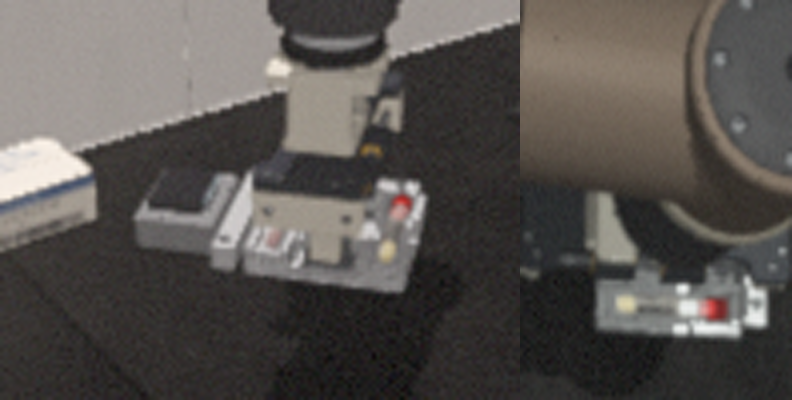

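Run:
```python
from meas import *
for n in('top','side'):
    for tag in ('0','7'):
        d=dict(np.load(f'/tmp/{n}{tag}.npz')); P=cloud(d).reshape(-1,3)
        if tag=='0': c=(516.3,-59); box=(440,600,-130,10)
        else: box=(420,600,-355,-200)
        q=P[(P[:,2]>11)&(P[:,2]<27)&(P[:,0]>box[0])&(P[:,0]<box[1])&(P[:,1]>box[2])&(P[:,1]<box[3])]
        if n=='top':
            for a in range(-340,10,12):
                b=q[(q[:,1]>=a)&(q[:,1]<a+12)]
                if len(b)>3 and (tag=='7' or a>-120): print(n,tag,'y',a+6,'xmin',b[:,0].min().round(1),len(b))
        else:
            for a in range(440,600,10):
                b=q[(q[:,0]>=a)&(q[:,0]<a+10)]
                if len(b)>3: print(n,tag,'x',a+5,'ymax',b[:,1].max().round(1),'gap-sorted z',np.median(b[:,2]).round(1),len(b))
    hsv=cv2.cvtColor(d['frame'],cv2.COLOR_RGB2HSV); H,S,V=[hsv[...,i].astype(int) for i in range(3)];P=cloud(d)
    m=((H<8)|(H>172))&(S>140)&(np.hypot(P[...,0]-460,P[...,1]+300)<80); print('red',m.sum(),P[m].mean(0).round(1))
```

```text
top 0 y -106 xmin 451.5 113
top 0 y -94 xmin 451.1 90
top 0 y -82 xmin 452.0 86
top 0 y -70 xmin 453.6 14
top 0 y -58 xmin 464.1 14
top 0 y -46 xmin 466.6 39
top 0 y -34 xmin 455.7 110
top 0 y -22 xmin 456.1 99
top 0 y -10 xmin 456.4 110
top 0 y 2 xmin 458.2 11
top 7 y -334 xmin 435.7 58
top 7 y -322 xmin 435.6 38
top 7 y -310 xmin 436.0 40
top 7 y -298 xmin 437.8 47
top 7 y -286 xmin 448.3 10
top 7 y -274 xmin 441.3 19
top 7 y -262 xmin 438.2 24
top 7 y -250 xmin 439.9 43
top 7 y -238 xmin 439.7 56
top 7 y -226 xmin 439.5 46
red 17 [ 451.4 -313.9   28.8]
side 0 x 455 ymax 1.5 gap-sorted z 20.4 50
side 0 x 465 ymax 2.5 gap-sorted z 21.7 94
side 0 x 475 ymax 1.9 gap-sorted z 24.0 89
side 0 x 485 ymax 1.2 gap-sorted z 20.4 74
side 0 x 495 ymax -0.2 gap-sorted z 21.6 8
side 0 x 505 ymax -17.7 gap-sorted z 20.5 17
side 0 x 515 ymax -17.8 gap-sorted z 18.8 17
side 0 x 525 ymax -17.3 gap-sorted z 19.0 21
side 0 x 535 ymax -18.6 gap-sorted z 19.4 5
side 0 x 545 ymax -4.2 gap-sorted z 20.6 58
side 0 x 555 ymax -3.5 gap-sorted z 14.6 64
side 0 x 565 ymax -4.8 gap-sorted z 12.9 69
side 0 x 575 ymax -5.1 gap-sorted z 19.3 83
side 0 x 585 ymax -6.5 gap-sorted z 21.2 9
side 7 x 445 ymax -220.1 gap-sorted z 19.9 61
side 7 x 455 ymax -220.2 gap-sorted z 23.8 70
side 7 x 465 ymax -218.7 gap-sorted z 20.0 59
side 7 x 475 ymax -218.7 gap-sorted z 20.1 32
side 7 x 485 ymax -229.9 gap-sorted z 20.2 9
side 7 x 495 ymax -222.4 gap-sorted z 21.2 12
side 7 x 505 ymax -222.8 gap-sorted z 22.2 10
side 7 x 525 ymax -243.1 gap-sorted z 16.4 5
side 7 x 535 ymax -222.3 gap-sorted z 19.2 25
side 7 x 545 ymax -221.3 gap-sorted z 20.3 28
side 7 x 555 ymax -224.0 gap-sorted z 18.8 25
side 7 x 565 ymax -224.3 gap-sorted z 19.0 10
side 7 x 575 ymax -223.0 gap-sorted z 19.4 49
side 7 x 585 ymax -224.4 gap-sorted z 20.3 58
side 7 x 595 ymax -241.7 gap-sorted z 22.3 38
red 7 [ 453.7 -313.3   27.1]
```

Measurement gives the carrier's +x face at about 562 mm and the fence face at about 570 mm, so this is probably friction rather than the fence: the x push turned into an 18 N down-force. I'll relieve z a little and watch.

Call:
{"method": "move_arm", "body": {
  "steps": [
    {"slide": [0,0,-0.001],"rotation": [0,0,0],"jaw": 0.008},
    {"slide": [0,0,0],"rotation": [0,0,0],"jaw": 0.008},
    {"slide": [0,0,0],"rotation": [0,0,0],"jaw": 0.008}
  ]
}}

```text
time_s: 18.75
position: [505.0, -249.0, -7.5]
orientation: [-3.141, 0.055, 0.002]
ft_force: [-1.1, 0.7, -4.8]
opening: 14.1
```

Run:
```python
from to import *
to(509,-249,-7,-2)
s=ctrl.observe(); print(s['torque'].round(2))
P=cloud(grab('side')).reshape(-1,3)
k=(P[:,1]>-245)&(P[:,1]<-226)&(P[:,0]>540)&(P[:,0]<600); q=P[k]
for x in range(540,600,3):
    m=(q[:,0]>=x)&(q[:,0]<x+3)
    print(x,m.sum(),np.percentile(q[m,2],[0,25,50,75,100]).round(0) if m.sum() else '',end='; ')
```

```text
t 18.8 pos [ 505.  -249.    -7.5] yaw -2.01 tilt [-0.0016  0.0004] slide [ 0.004  -0.0002 -0.0005] turn -0.01 F [-1.1  0.7 -4.8] q [-0.11  0.4  -0.48 -0.   -0.69  1.65] open 14.1
[ 0.05  0.33 -0.12]
540 10 [  8.  42. 142. 182. 190.]; 543 15 [ -1.  21. 180. 237. 275.]; 546 10 [  7.  14.  22. 188. 259.]; 549 30 [ -1. 212. 234. 263. 454.]; 552 7 [ 6. 12. 18. 21. 23.]; 555 2 [ 2.  5.  8. 11. 14.]; 558 0 ; 561 9 [-2. 13. 20. 21. 22.]; 564 8 [-2.  8. 16. 22. 23.]; 567 4 [-2.  0.  6. 14. 21.]; 570 8 [-4. -1.  6. 14. 21.]; 573 8 [-1.  3. 11. 20. 21.]; 576 10 [-0.  8. 17. 20. 23.]; 579 8 [-1.  5. 12. 20. 24.]; 582 6 [-1.  3. 13. 20. 22.]; 585 7 [-3.  3.  9. 17. 23.]; 588 5 [-2.  1.  5. 18. 21.]; 591 4 [-3. 15. 23. 26. 28.]; 594 8 [-4. -2. 10. 18. 25.]; 597 6 [-3.  2. 15. 19. 24.];
```

Call:
{"method": "move_arm", "body": {
  "steps": [
    {"slide": [0.001,0,0],"rotation": [0,0,0],"jaw": 0.008},
    {"slide": [0.001,0,0],"rotation": [0,0,0],"jaw": 0.008},
    {"slide": [0.001,0,0],"rotation": [0,0,0],"jaw": 0.008},
    {"slide": [0,0,0],"rotation": [0,0,0],"jaw": 0.008},
    {"slide": [0,0,0],"rotation": [0,0,0],"jaw": 0.008}
  ]
}}

```text
time_s: 19.3
position: [508.9, -249.3, -6.8]
orientation: [3.141, -0.055, 0.0]
ft_force: [0.4, -0.4, -4.8]
opening: 13.9
```

Call:
{"method": "move_arm", "body": {
  "steps": [
    {"slide": [0,0.0005,0],"rotation": [0,0,0],"jaw": 0.008},
    {"slide": [0,0.0005,0],"rotation": [0,0,0],"jaw": 0.008},
    {"slide": [0,0,0],"rotation": [0,0,0],"jaw": 0.008}
  ]
}}

```text
time_s: 19.6
position: [508.8, -250.4, -6.7]
orientation: [3.141, -0.055, 0.0]
ft_force: [-0.2, -0.2, -4.9]
opening: 13.6
```

Fz ≈ -4.9 N is the carrier's weight, so it is just off the worktop (under 1 mm). That makes contact feeling clean; I'll find both fences now and set it down afterwards.

Call:
{"method": "move_arm", "body": {
  "steps": [
    {"slide": [0.0005,0,0],"rotation": [0,0,0],"jaw": 0.008},
    {"slide": [0.0005,0,0],"rotation": [0,0,0],"jaw": 0.008},
    {"slide": [0,0,0],"rotation": [0,0,0],"jaw": 0.008}
  ]
}}

```text
time_s: 19.9
position: [509.5, -250.4, -6.8]
orientation: [-3.141, 0.055, 0.001]
ft_force: [-1.3, 0.5, -4.7]
opening: 14.2
```

Call:
{"method": "move_arm", "body": {
  "steps": [
    {"slide": [0,0.0005,0],"rotation": [0,0,0],"jaw": 0.008},
    {"slide": [0,0.0005,0],"rotation": [0,0,0],"jaw": 0.008},
    {"slide": [0,0,0],"rotation": [0,0,0],"jaw": 0.008}
  ]
}}

```text
time_s: 20.2
position: [509.5, -251.3, -6.9]
orientation: [-3.141, 0.055, 0.001]
ft_force: [-1.1, 0.7, -5.8]
opening: 13.7
```

Call:
{"method": "move_arm", "body": {
  "steps": [
    {"slide": [0.0005,0,0],"rotation": [0,0,0],"jaw": 0.008},
    {"slide": [0.0005,0,0],"rotation": [0,0,0],"jaw": 0.008},
    {"slide": [0,0,0],"rotation": [0,0,0],"jaw": 0.008}
  ]
}}

```text
time_s: 20.5
position: [509.6, -251.3, -7.0]
orientation: [-3.141, 0.056, 0.003]
ft_force: [-4.4, 1.7, -3.8]
opening: 13.7
```

The long fence is felt at x = 509.5 (predicted 509.3). Now the short fence.

Call:
{"method": "move_arm", "body": {
  "steps": [
    {"slide": [0,0.0007,0],"rotation": [0,0,0],"jaw": 0.008},
    {"slide": [0,0.0008,0],"rotation": [0,0,0],"jaw": 0.008},
    {"slide": [0,0,0],"rotation": [0,0,0],"jaw": 0.008},
    {"slide": [0,0,0],"rotation": [0,0,0],"jaw": 0.008}
  ]
}}

```text
time_s: 20.9
position: [509.6, -251.5, -7.0]
orientation: [-3.14, 0.056, 0.003]
ft_force: [-4.2, 11.7, -1.4]
opening: 13.6
```

Call:
{"method": "move_arm", "body": {
  "steps": [
    {"slide": [0,0.0005,0],"rotation": [0,0,0],"jaw": 0.008},
    {"slide": [0,0.0005,0],"rotation": [0,0,0],"jaw": 0.008},
    {"slide": [0,0,0],"rotation": [0,0,0],"jaw": 0.008},
    {"slide": [0,0,0],"rotation": [0,0,0],"jaw": 0.008}
  ]
}}

```text
time_s: 21.3
position: [509.6, -251.5, -7.0]
orientation: [-3.139, 0.055, 0.003]
ft_force: [-4.7, 18.8, 1.1]
opening: 13.7
```

Both fences are felt. Now set it down fully, with more push in x and a little less in y.

Call:
{"method": "move_arm", "body": {
  "steps": [
    {"slide": [0.0007,-0.0003,0.0005],"rotation": [0,0,0],"jaw": 0.008},
    {"slide": [0.0007,-0.0003,0.0004],"rotation": [0,0,0],"jaw": 0.008},
    {"slide": [0.0006,0,0],"rotation": [0,0,0],"jaw": 0.008},
    {"slide": [0,0,0],"rotation": [0,0,0],"jaw": 0.008},
    {"slide": [0,0,0],"rotation": [0,0,0],"jaw": 0.008}
  ]
}}

```text
time_s: 21.8
position: [509.6, -251.4, -7.5]
orientation: [-3.139, 0.056, 0.008]
ft_force: [-12.0, 16.2, 11.2]
opening: 14.1
```

Run:
```python
from to import *
to(509.5,-251.5,-7.6,-2)
print(ctrl.observe()['torque'].round(2))
```

```text
t 21.8 pos [ 509.6 -251.4   -7.5] yaw -2.03 tilt [-0.0048  0.0023] slide [-0.0001  0.0001  0.0001] turn -0.03 F [-12.   16.2  11.2] q [-0.12  0.41 -0.46 -0.   -0.7   1.65] open 14.1
[ 5.15  4.19 -0.25]
```

Call:
{"method": "move_arm", "body": {
  "steps": [
    {"slide": [0,0,-0.0004],"rotation": [0,0,0],"jaw": 0.008},
    {"slide": [0.0005,0,0],"rotation": [0,0,0],"jaw": 0.008},
    {"slide": [0,0,0],"rotation": [0,0,0],"jaw": 0.008},
    {"slide": [0,0,0],"rotation": [0,0,0],"jaw": 0.008},
    {"slide": [0,0,0],"rotation": [0,0,0],"jaw": 0.008}
  ]
}}

```text
time_s: 22.3
position: [509.6, -251.4, -7.4]
orientation: [-3.139, 0.056, 0.009]
ft_force: [-12.7, 15.6, 7.6]
opening: 13.8
```

Run:
```python
from to import *
from car import *
to(509.5,-251.5,-7.6,-2)
d=grab('side'); t=grab('top'); np.savez('/tmp/side9.npz',**d); np.savez('/tmp/top9.npz',**t)
P=cloud(t).reshape(-1,3); q=P[(P[:,2]>11)&(P[:,2]<27)&(P[:,0]>430)&(P[:,0]<470)&(P[:,1]>-338)&(P[:,1]<-224)]
e=np.array([(a+4,q[(q[:,1]>=a)&(q[:,1]<a+8)][:,0].min()) for a in range(-336,-226,8) if ((q[:,1]>=a)&(q[:,1]<a+8)).sum()>3]); e=e[e[:,1]<np.median(e[:,1])+4]
f=np.polyfit(e[:,0],e[:,1],1); print('-x face deg',np.degrees(np.arctan(f[0])),'at y=-283',np.polyval(f,-283))
P=cloud(d).reshape(-1,3); q=P[(P[:,2]>5)&(P[:,2]<27)&(P[:,0]>445)&(P[:,0]<567)&(P[:,1]>-260)&(P[:,1]<-205)]
e=np.array([(a+4,q[(q[:,0]>=a)&(q[:,0]<a+8)][:,1].max()) for a in range(446,564,8) if ((q[:,0]>=a)&(q[:,0]<a+8)).sum()>3]); print(e.round(1).tolist())
carrier(d,(509,-283))
a=cv2.resize(d['frame'][110:210,200:330,::-1],None,fx=4,fy=4,interpolation=cv2.INTER_CUBIC)
b=cv2.resize(t['frame'][150:250,290:360,::-1],None,fx=3.8,fy=4,interpolation=cv2.INTER_CUBIC)
cv2.imwrite('pics/s9.png',np.hstack([a,b]))
```

```text
t 22.3 pos [ 509.6 -251.4   -7.4] yaw -2.05 tilt [-0.0056  0.0025] slide [-0.0001  0.0001  0.0002] turn -0.05 F [-12.7  15.6   7.6] q [-0.12  0.41 -0.46 -0.   -0.7   1.65] open 13.8
-x face deg 2.2175011446205724 at y=-283 445.81998396308506
[[450.0, -222.1], [458.0, -221.3], [466.0, -221.3], [474.0, -219.8], [482.0, -223.0], [490.0, -236.9], [498.0, -226.0], [506.0, -224.7], [514.0, -224.8], [522.0, -228.1], [530.0, -232.5], [538.0, -225.0], [546.0, -223.6], [554.0, -224.5], [562.0, -226.6]]
 body 9 167 (array([ 522.3, -286.8]), array([127.3, 153.5]), 88.3)
 body 18 362 (array([ 524.5, -290.3]), array([136.9, 156.3]), 87.7)
 handle 0 
 purple 0 
 red 7 [ 462.5 -317.2   26.6]
```

View pics/s9.png

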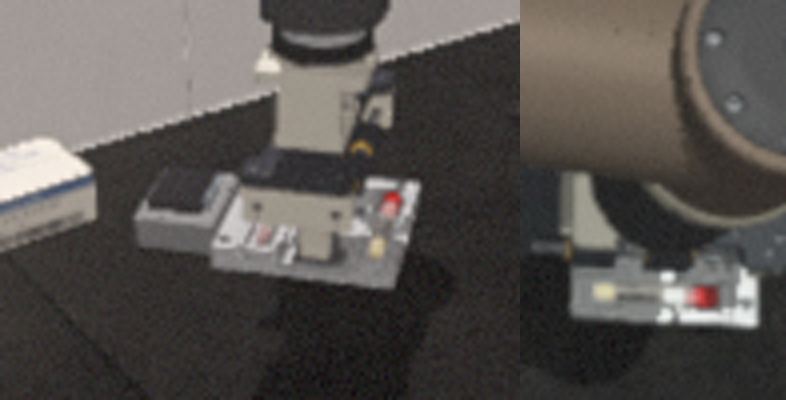

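The carrier sits flush with both fences and both tubes are in it (pink tube end at crop (264,233), red stopper at (392,203)). One small trim, cutting the down-force so friction carries less of the push, then hold.

Call:
{"method": "move_arm", "body": {
  "steps": [
    {"slide": [0.0004,0,-0.0004],"rotation": [0,0,0],"jaw": 0.008},
    {"slide": [0,0,0],"rotation": [0,0,0],"jaw": 0.008},
    {"slide": [0,0,0],"rotation": [0,0,0],"jaw": 0.008},
    {"slide": [0,0,0],"rotation": [0,0,0],"jaw": 0.008},
    {"slide": [0,0,0],"rotation": [0,0,0],"jaw": 0.008},
    {"slide": [0,0,0],"rotation": [0,0,0],"jaw": 0.008},
    {"slide": [0,0,0],"rotation": [0,0,0],"jaw": 0.008},
    {"slide": [0,0,0],"rotation": [0,0,0],"jaw": 0.008}
  ]
}}

```text
time_s: 23.2
position: [509.6, -251.4, -7.4]
orientation: [-3.138, 0.057, 0.01]
ft_force: [-11.4, 13.7, 5.6]
opening: 14.2
```

Run:
```python
from to import *
to(509.5,-251.5,-7.6,-2)
print(ctrl.hand_in()); to(509.5,-251.5,-7.6,-2)
```

```text
t 23.2 pos [ 509.6 -251.4   -7.4] yaw -2.06 tilt [-0.0064  0.0027] slide [-0.0001  0.0001  0.0002] turn -0.06 F [-11.4  13.7   5.6] q [-0.12  0.41 -0.46 -0.   -0.7   1.65] open 14.2
the job is handed in; nothing more can be done
None
the job is handed in; nothing more can be done
```

The loose tube lies in the empty groove, stopper away from the handle and let go. The carrier is held by its handle in the station corner, against both fences. I handed the job in at 23.2 s; it gave no verdict.

**Last checks:**
- **Push:** the wrist read about 11 N towards the long fence and 14 N towards the short fence, with about 6 N downwards. Worktop friction may take part of that, so I don't have the fence forces themselves.
- **Position:** the measured centre was x ≈ 507.8 mm against 508.2 mm predicted for home. Its yaw was −2.2°, with the station at about −2.0° (fits ran from −1.5° to −2.5°). The handle's y at contact was about 2 mm beyond my image estimate. I took the felt contact as right there.
- **Tubes:** the last picture showed the red stopper and the end of the loose tube in place. The gripper hid the purple stopper, which I last saw right after placing. I did not measure the open glass tube again at the end, but it looked unmoved in the picture after placing and nothing went near it afterwards.

**What went wrong on the way:**
- **First grasp:** it closed on nothing, because the fingertips sit about 25 mm short of the reported TCP. I measured that offset from the depth image and corrected for it; the tube had not moved.
- **First push in x:** it stuck by friction about 8 mm short of the long fence. I raised the tool 1 mm, which lifted the carrier just off the worktop (under 1 mm), felt both fences, then set it down again. So the last few millimetres were not pure sliding.

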